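# Clamp the green steriliser pot

### The arm

A 6-joint arm with a two-finger parallel gripper is mounted at the origin on the work surface. World frame = base frame: x ahead of the robot, y to its left, z up, the work surface at z = 0. Lengths are in m, angles in rad, forces in N, time in s.
With the tool pointing down it reaches from about 0.275 to 0.975 m from the base axis. Payload 8.4 kg.
Tool frame: the origin (TCP) lies at the very end of the fingers, on their centre line; the grasp point (between the pads) lies 19 mm behind it; z points along the fingers, y is the direction in which the jaws open and shut (so a half turn about z gives the same grasp; the last joint's range is limited). The gripper opens to 92 mm and grips with 3 to 60 N. Pads are 20 mm wide; open, the fingers measure 128 mm over their backs; the gripper's body (75 mm by 189 mm) begins 69 mm behind the grasp point.
Start: joints at [-1.193, 0.353, 1.633, -0, 1.155, -0.002], TCP at [0.232, -0.58, 0.215] pointing down, gripper open.
Joint ranges: [-2.63, 2.63], [-0.92, 2.1], [0.06, 2.66], [-1.3, 4.44], [0, 2.69], [-3.02, 3.02]. Speed limits (rad/s): [2.22, 2.22, 2.79, 3.14, 3.14, 3.14].

### API

Orientations are given as a unit quaternion [x, y, z, w].
In Python, from rig import status, vision, workorder, models gives the robot as it stands.
- The arm moves only by the tool arm_command, never from a script. Its argument "commands" is a list of rows, each a list of 5 numbers: the finger opening in mm, from 0 to 91.9, then the shift along the tool's x, y, z in mm, then the turn about the tool's z in rad. A call has 1 to 5 rows; each row is the pose to reach, as a shift and turn from the pose commanded when the call began, along the tool's axes at that moment; what a row does not reach only later rows make up. A row lasts 1/10 s, in which the tool goes at most 50 mm and 8.59 degrees, less where a joint would pass 70% of its speed; a pose out of reach is approached as far as the arm can. A call with a gripper value outside its range is refused whole. The fingers move at their own pace and stop on an object; the grip force is fixed at half the most. Time passes only in rows, so rows that repeat a pose let the fingers close. It gives the time, the measured TCP pose, the force and the opening at its end, in the units of the state.
- status.state(): the state, without advancing time (a new reading comes with each control period).
- vision.read_camera(name): name is "side" or "top" or "wrist"; returns a dict with "frame" (400x640x3 uint8, red, green, blue), "intrinsics" (3x3 intrinsics, pixels), "rvec" (rotation vector, rad) and "tvec" (3), from world to camera coordinates, as OpenCV has them; the wrist camera has in their place "tool_from_camera" (4x4, takes a point from camera to tool coordinates, whose origin is the TCP and whose axes are the flange's). Camera axes: x right, y down, z forward; pixel columns grow to the right and rows downward; lengths in m; the calibration is good to about 2 mm. A picture is of the moment at which its call begins: read the wrist's pose just before it. There is no depth.
- workorder.close_job(): hands the job in, once; it reports no verdict.
Trained networks look in the newest picture that a camera, given by its name, has taken for a name from the list of things; names that differ only in an ending like _2 or _b are one class to them, and where a whole thing is asked for, a point or a joint stands for the part that bears it (a point fixed in the world has none). Each returns a list of dicts, best first, with "confidence" (0 to 1); they miss things now and then, are a little off and sometimes report something else, mostly with a low value. They report only what shows in the picture. A call takes as long as a camera call.
- models.recognise(camera, name): "xy" ([column, row] as shares, 0 to 1, of the picture: columns of its width, rows of its height, amid what is visible of it).
- models.landmark_of(camera, name): "xy" ([column, row] as shares, 0 to 1, of the picture: columns of its width, rows of its height: a listed point, or the origin of a listed thing).
The state is a dict: "t": time; "joint_positions": joint angles; "qd": joint speeds; "joint_efforts": joint torques, N m; "ee_pos": TCP position; "orientation": TCP orientation; "wrist_force": force on the tool from outside, world axes, zero at the start; "ft_torque": the same for the moment, N m; "opening": finger opening in m.
Only numpy, scipy, OpenCV 4.12 (cv2) and the standard library are available. Lean on these libraries where they do the work, as an engineer would, in place of code of your own. Each camera call takes 0.05 s, during which the arm holds its last target.

### The job

The lid of the green steriliser pot still has to be clamped down for tonight's run: push the spokes of its star handle round clockwise (seen from above) until the screw is fully home, with the red-knobbed spoke over the red mark on the lid. Leave the blue pot's star handle as it is.

Things in the scene. Friction and masses are not known exactly. Their poses are not given: they have to be found in the camera images.
- pot_green: Fixed round steel pot, green band and lid disc, lid top 130 mm high. Origin: underside centre, on the star's vertical axis; -x is its front, with a red mark on the lid 78-138 mm from the axis. Star: green hub 44 mm wide, top 198 mm high; 4 level spokes 90 deg apart, 12 mm thick, centred 185 mm high, ball knobs 26 mm at 95 mm from the axis, one red, three black. Nothing between spokes and lid.
- star_green (a joint): Turn of the green star, rad, growing clockwise from above; hard stop 3.5 = fully home, red knob at the pot's front (-x) over the mark. At reading q the red-knobbed spoke is 3.5 - q rad counter-clockwise of the front. Starts at 0.1 to 0.8, stays where left, takes 0.3 N m (about 5 N at 70 mm from the axis).
- pot_blue: Bystander pot with blue band, disc and hub, otherwise the same in sizes and axes as the green one. On both, a black carrying bail (12 mm bar, centred 220 mm high, uprights at y = +-130 mm) arches over the star along the pot's y axis. Spokes pass under it, a finger reaching down between them does not: push in the front or rear half, then lift and go behind the next spoke.
- red_knob_blue (a point): Centre of the red ball knob (26 mm) on the blue pot's star handle, 95 mm from that star's axis and 185 mm above the bench. It must stay where it is.

How it is judged:
At the end, for the whole second after the job is handed in: The green star handle is turned clockwise to within 0.2 rad (11 degrees) of its stop and at rest, and the blue star's red knob is within 15 mm of where it started (value of joint star_green above 3.3 rad and velocity of joint star_green between -0.05 and 0.05 rad/s and distance of red_knob_blue from where it was at the start of the episode below 0.015 m); the robot touches nothing.
It fails at once if the blue star handle is turned (its red knob moves more than 15 mm) (distance of red_knob_blue from where it was at the start of the episode above 0.015 m).
It also fails if it takes over 48 s, if anything falls off the work surface, if the arm or the gripper's body presses on something with over 40 N, if the wrist force passes 120 N, or if a joint passes its speed limit or range.

## Working session

There is one attempt and no reset: what is moved stays moved. The work goes in short steps, Python scripts to look and compute and a tool call to move; the robot and the scene stay as the last step left them, time stands still between calls to the robot, and variables do not carry over. Pictures are saved under pics/ and viewed, and the job is handed in when it is done.

Besides the shell and the picture viewer there is one more tool, called after "Call:" by a JSON object that holds its "op" and its "data". arm_command: Moves the arm, as the interface text tells. Its arguments: {"type":"object","properties":{"commands":{"type":"array","items":{"type":"array","items":{"type":"number"}}}},"required":["commands"]}

```bash
mkdir -p pics; python3 - <<'E'
from rig import status, vision, models
import cv2,json
s=status.state();print(s)
for c in("side","top"):
    r=vision.read_camera(c);cv2.imwrite(f"pics/{c}0.png",r["frame"][:,:,::-1])
    print(c,r["intrinsics"].tolist(),r["rvec"],r["tvec"])
    for n in("pot_green","pot_blue"):print(n,models.landmark_of(c,n),models.recognise(c,n))
    for n in("star_green","red_knob_blue"):print(n,models.recognise(c,n))
    print(models.landmark_of(c,"red_knob_blue"))
E
```

```text
{'t': 0.0, 'joint_positions': array([-1.19338799e+00,  3.53596133e-01,  1.63412201e+00,  2.09885344e-05,
        1.15520860e+00, -2.40158189e-03]), 'qd': array([-0.00063208, -0.00024378, -0.00173343, -0.00175255, -0.00013388,
       -0.00017774]), 'joint_efforts': array([ 1.44850637e-03, -5.93822157e+01, -3.34215331e+01,  6.99116802e-02,
        2.32120743e-02, -1.00000689e-04]), 'ee_pos': array([ 0.23153956, -0.58000094,  0.21390137]), 'orientation': array([ 9.82022762e-01,  1.88761356e-01, -1.14911909e-04, -6.57143897e-04]), 'wrist_force': array([ 0.34138884,  0.53907665, -0.21569537]), 'ft_torque': array([-0.01743666, -0.01524245,  0.00511934]), 'opening': 0.09204938669231653}
side [[388.1438284225967, 0.0, 316.70787199305613], [0.0, 388.1438284225967, 199.33566253926804], [0.0, 0.0, 1.0]] [ 2.62639331 -1.0678577   0.18583816] [-0.40656001  0.44208384  0.84077604]
pot_green [{'xy': [0.4069, 0.4002], 'confidence': 0.74}] [{'xy': [0.3997, 0.3578], 'confidence': 0.78}]
pot_blue [{'xy': [0.5792, 0.7655], 'confidence': 0.75}] [{'xy': [0.5958, 0.7635], 'confidence': 0.92}]
star_green [{'xy': [0.3991, 0.3205], 'confidence': 0.64}]
red_knob_blue [{'xy': [0.6039, 0.7508], 'confidence': 0.96}]
[{'xy': [0.6123, 0.8797], 'confidence': 0.74}]
top [[506.2280734595796, 0.0, 320.6365453366555], [0.0, 506.2280734595796, 201.02857178967187], [0.0, 0.0, 1.0]] [ 2.14718056 -2.19307101  0.08597224] [0.0182535  0.60158828 0.96694809]
pot_green [{'xy': [0.3252, 0.5295], 'confidence': 0.58}] [{'xy': [0.3013, 0.5235], 'confidence': 0.78}]
pot_blue [{'xy': [0.6809, 0.591], 'confidence': 0.73}, {'xy': [0.33, 0.5238], 'confidence': 0.16}] [{'xy': [0.7083, 0.5902], 'confidence': 0.88}]
star_green [{'xy': [0.3116, 0.5245], 'confidence': 0.72}]
red_knob_blue [{'xy': [0.7181, 0.5988], 'confidence': 0.86}]
[{'xy': [0.7928, 0.6793], 'confidence': 0.64}]
```

View pics/top0.png

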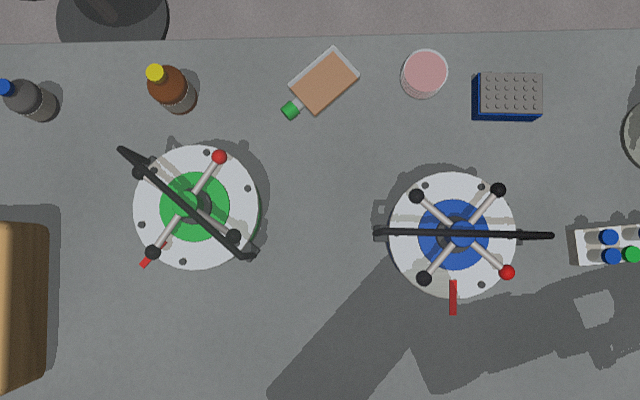

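View pics/side0.png

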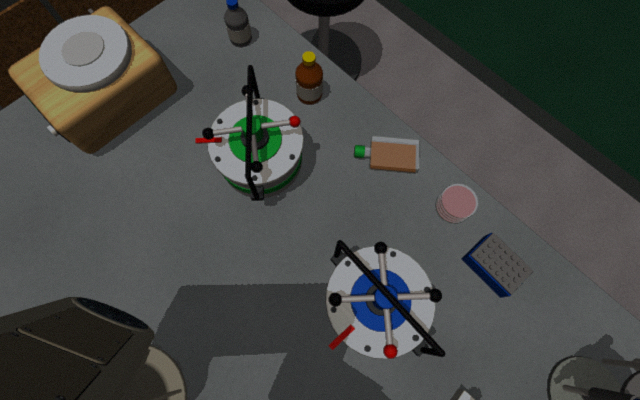

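Top view: the green star's red knob is at (219,157), with black knobs at (152,252), (233,236) and (140,172). The green mark is near (150,258). Blue's red knob is at (507,272).

```bash
cat > h.py <<'E'
import numpy as np,cv2
from rig import status,vision,models
def back(r,px,z):
    R,_=cv2.Rodrigues(np.array(r["rvec"]));t=np.array(r["tvec"]).ravel();K=np.array(r["intrinsics"])
    d=R.T@np.linalg.solve(K,[px[0],px[1],1]);c=-R.T@t
    return (c+d*(z-c[2])/d[2])
def blobs(r,mask,z,amin=20):
    n,l,s,c=cv2.connectedComponentsWithStats(mask.astype(np.uint8))
    return [(c[i].round(1).tolist(),int(s[i,4]),back(r,c[i],z).round(4)[:2].tolist()) for i in range(1,n) if s[i,4]>=amin]
def red(f):
    h=cv2.cvtColor(f,cv2.COLOR_RGB2HSV);return ((h[...,0]<6)|(h[...,0]>174))&(h[...,1]>170)&(h[...,2]>80)
E
python3 - <<'E'
from h import *
for c,bl in (("top",[(152,252),(233,236),(140,172)]),("side",[(208,133),(257,167),(247,91)])):
    r=vision.read_camera(c);print(c,blobs(r,red(r["frame"]),.185), 'z.13',blobs(r,red(r["frame"]),.13))
    for b in bl:print(b,back(r,b,.185).round(4))
    R,_=cv2.Rodrigues(np.array(r["rvec"]));print("cam",-R.T@np.array(r["tvec"]).ravel())
    # bail ends
    for b in ([(123,150),(248,256),(380,232),(552,236)] if c=="top" else [(251,70),(257,196)]):print("bail",b,back(r,b,.22).round(4))
    x=r["frame"];x0=x[100:300,90:290] if c=="top" else x[50:220,170:340]
    cv2.imwrite(f"pics/{c}z.png",cv2.resize(x0,None,fx=3,fy=3,interpolation=cv2.INTER_CUBIC)[:,:,::-1])
E
```

```text
top [([217.3, 156.2], 94, [0.6663, 0.1748]), ([144.5, 261.8], 59, [0.4938, 0.2947]), ([506.9, 272.3], 169, [0.4649, -0.2959]), ([452.6, 298.0], 144, [0.4255, -0.2063])] z.13 [([217.3, 156.2], 94, [0.6765, 0.1866]), ([144.5, 261.8], 59, [0.4925, 0.3145]), ([506.9, 272.3], 169, [0.4618, -0.3152]), ([452.6, 298.0], 144, [0.4197, -0.2196])]
(152, 252) [0.5096 0.2826 0.185 ]
(233, 236) [0.533  0.1492 0.185 ]
(140, 172) [0.6427 0.3039 0.185 ]
cam [ 0.51244883 -0.00421058  1.01715718]
bail (123, 150) [0.6734 0.3187 0.22  ]
bail (248, 256) [0.5003 0.1193 0.22  ]
bail (380, 232) [ 0.5336 -0.0886  0.22  ]
bail (552, 236) [ 0.5217 -0.3568  0.22  ]
side [([294.2, 120.5], 79, [0.6658, 0.1729]), ([207.3, 139.8], 104, [0.4981, 0.2691]), ([340.8, 337.2], 170, [0.4179, -0.2154]), ([390.1, 351.0], 133, [0.4652, -0.2949])] z.13 [([294.2, 120.5], 79, [0.6858, 0.1981]), ([207.3, 139.8], 104, [0.506, 0.3013]), ([340.8, 337.2], 170, [0.4199, -0.2185]), ([390.1, 351.0], 133, [0.4706, -0.3037])]
(208, 133) [0.5097 0.281  0.185 ]
(257, 167) [0.5328 0.1463 0.185 ]
(247, 91) [0.6409 0.3027 0.185 ]
cam [ 0.38974427 -0.17334261  0.94110852]
bail (251, 70) [0.6712 0.3154 0.22  ]
bail (257, 196) [0.4851 0.0851 0.22  ]
```

View pics/topz.png

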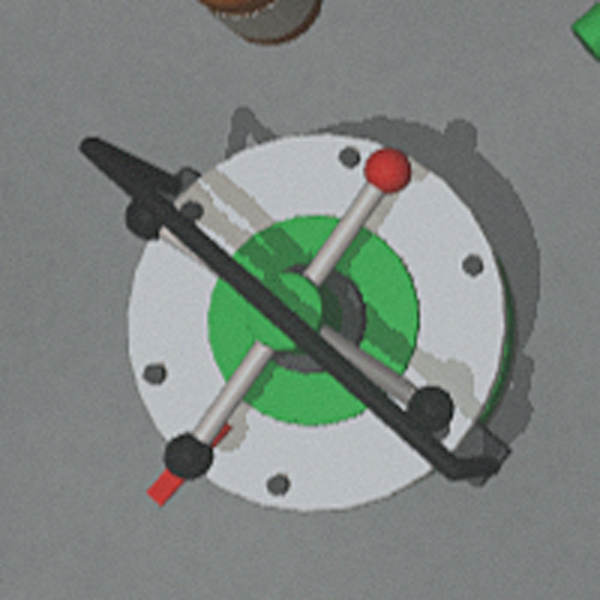

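View pics/sidez.png

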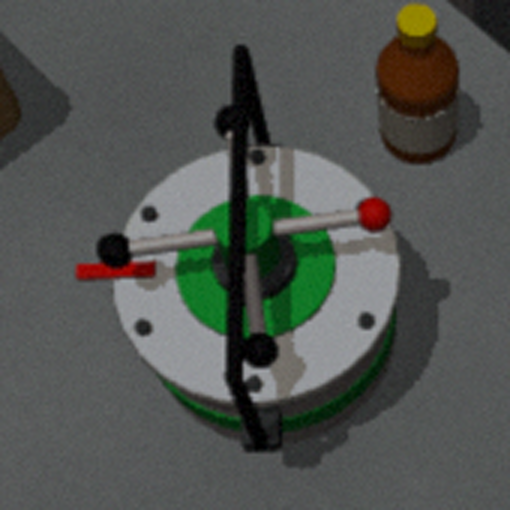

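```bash
cat > plan.py <<'E'
import numpy as np,sys
from h import status
from scipy.spatial.transform import Rotation as Ro
C=np.array([.5877,.2268])
def pose():
    s=status.state();M=Ro.from_quat(s["orientation"]).as_matrix();return s,M
def yaw(M): return np.degrees(np.arctan2(M[1,0],M[0,0]))
def pol(r,a): return C+r*np.array([np.cos(np.radians(a)),np.sin(np.radians(a))])
def rows(wps,p=None,y=None):
    # wps: (x,y,z,yaw_toolx_deg); prints rows relative to start, new call each 5
    s,M=pose()
    if p is None: p=np.array(s["ee_pos"]);y=yaw(M)
    p0,y0=p,y
    for i,w in enumerate(wps):
        if i%5==0 and i: p0=np.array(wps[i-1][:3]);y0=wps[i-1][3]
        d=np.array(w[:3])-p0;c,sn=np.cos(np.radians(y0)),np.sin(np.radians(y0))
        loc=np.array([c*d[0]+sn*d[1], sn*d[0]-c*d[1], -d[2]])*1e3
        dy=(w[3]-y0+180)%360-180
        print(i,[0]+loc.round(0).astype(int).tolist()+[round(-np.radians(dy),2)])
def arc(a0,a1,n,r=.065,z=.168,yoff=-90):  # tool y points inward? toolx yaw = a+yoff
    return [(*pol(r,a),z,a+yoff) for a in np.linspace(a0,a1,n)]
E
python3 - <<'E'
from plan import *
s,M=pose();p=np.array(s["ee_pos"]);y=yaw(M);print(p,y)
E0=pol(.065,171);print(E0)
w=[(*p[:2],p[2]+.05,y),(*p[:2],.30,y)]
n=21
for k in range(1,n+1):
    f=k/n;w.append((*(p[:2]+(E0-p[:2])*f),.30,y+(81-y)*f))
rows(w)
E
```

```text
[ 0.23172412 -0.58046762  0.21458234] 21.76361407141274
[0.52350026 0.23696824]
0 [0, 0, 0, -50, np.float64(-0.0)]
1 [0, 0, 0, -85, np.float64(-0.0)]
2 [0, 27, -31, -85, np.float64(-0.05)]
3 [0, 55, -62, -85, np.float64(-0.1)]
4 [0, 82, -93, -85, np.float64(-0.15)]
5 [0, 32, -27, 0, np.float64(-0.05)]
6 [0, 63, -53, 0, np.float64(-0.1)]
7 [0, 95, -80, 0, np.float64(-0.15)]
8 [0, 126, -107, 0, np.float64(-0.2)]
9 [0, 158, -133, 0, np.float64(-0.25)]
10 [0, 37, -18, 0, np.float64(-0.05)]
11 [0, 74, -36, 0, np.float64(-0.1)]
12 [0, 111, -54, 0, np.float64(-0.15)]
13 [0, 149, -73, 0, np.float64(-0.2)]
14 [0, 186, -91, 0, np.float64(-0.25)]
15 [0, 40, -9, 0, np.float64(-0.05)]
16 [0, 81, -17, 0, np.float64(-0.1)]
17 [0, 121, -26, 0, np.float64(-0.15)]
18 [0, 162, -34, 0, np.float64(-0.2)]
19 [0, 202, -43, 0, np.float64(-0.25)]
20 [0, 41, 2, 0, np.float64(-0.05)]
21 [0, 83, 3, 0, np.float64(-0.1)]
22 [0, 124, 5, 0, np.float64(-0.15)]
```

Call:
{"op": "arm_command", "data": {"commands": [[0,0,0,-50,0],[0,0,0,-85,0],[0,27,-31,-85,-0.05],[0,55,-62,-85,-0.1],[0,82,-93,-85,-0.15]]}}

```text
t: 1.4
ee_pos: [0.2736, -0.4625, 0.2998]
orientation: [0.965, 0.262, 0.0, 0.0]
wrist_force: [-0.3, 0.0, 0.2]
opening: 0.0542
```

Call:
{"op": "arm_command", "data": {"commands": [[0,32,-27,0,-0.05],[0,63,-53,0,-0.1],[0,95,-80,0,-0.15],[0,126,-107,0,-0.2],[0,158,-133,0,-0.25]]}}

```text
t: 1.9
ee_pos: [0.3427, -0.2675, 0.2998]
orientation: [0.925, 0.381, 0.0, 0.0]
wrist_force: [0.2, -0.6, 0.6]
opening: 0.0138
```

Call:
{"op": "arm_command", "data": {"commands": [[0,37,-18,0,-0.05],[0,74,-36,0,-0.1],[0,111,-54,0,-0.15],[0,149,-73,0,-0.2],[0,186,-91,0,-0.25]]}}

```text
t: 2.4
ee_pos: [0.4111, -0.0719, 0.2999]
orientation: [0.87, 0.493, 0.0, 0.0]
wrist_force: [0.2, -0.3, -0.1]
opening: 0.0004
```

Call:
{"op": "arm_command", "data": {"commands": [[0,40,-9,0,-0.05],[0,81,-17,0,-0.1],[0,121,-26,0,-0.15],[0,162,-34,0,-0.2],[0,202,-43,0,-0.25]]}}

```text
t: 2.9
ee_pos: [0.4783, 0.1236, 0.2998]
orientation: [0.801, 0.598, 0.0, 0.0]
wrist_force: [0.8, -0.5, 0.4]
opening: 0.0007
```

Call:
{"op": "arm_command", "data": {"commands": [[0,41,2,0,-0.05],[0,83,3,0,-0.1],[0,120,4,0,-0.13],[0,120,4,0,-0.13]]}}

```text
t: 3.3
ee_pos: [0.5171, 0.2392, 0.2992]
orientation: [0.76, 0.649, 0.001, -0.0]
wrist_force: [0.2, 0.3, -1.1]
opening: 0.0007
```

```bash
python3 - <<'E'
from plan import *
from h import *
s,M=pose();p=np.array(s["ee_pos"]);y=yaw(M);print(p,y,s["joint_positions"])
for c in("side","wrist"):
    r=vision.read_camera(c);cv2.imwrite(f"pics/{c}1.png",r["frame"][:,:,::-1])
E0=pol(.065,171)
w=[(*E0,.26,81),(*E0,.215,81),(*E0,.168,81),(*E0,.168,81)]
rows(w)
rows(arc(171,161,2)[1:],np.array([*E0,.168]),81.)
E
```

```text
[0.51708914 0.23921497 0.29921468] 80.99287433274985 [4.30028501e-01 1.95726510e-01 1.65466963e+00 1.04996651e-03
 1.29037742e+00 5.86942406e-01]
0 [0, 2, 7, 39, np.float64(-0.0)]
1 [0, 2, 7, 84, np.float64(-0.0)]
2 [0, 2, 7, 131, np.float64(-0.0)]
3 [0, 2, 7, 131, np.float64(-0.0)]
0 [0, 11, 1, 0, np.float64(0.17)]
```

View pics/side1.png

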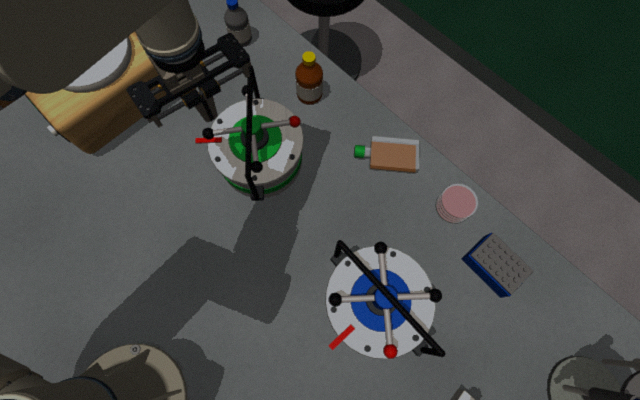

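View pics/wrist1.png

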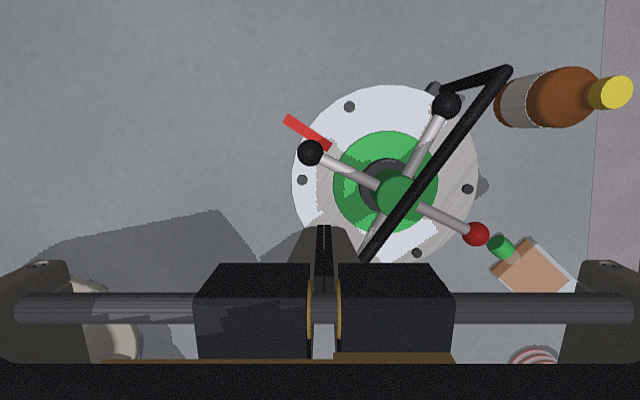

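The wrist view shows the closed fingers at (325,235) in the gap between the front black knob (310,153) and the bail. That gap is clear by calculation: 54 mm to the bail plane.

Call:
{"op": "arm_command", "data": {"commands": [[0,2,7,39,0],[0,2,7,84,0],[0,2,7,131,0],[0,2,7,131,0]]}}

```text
t: 3.8
ee_pos: [0.5193, 0.2333, 0.1634]
orientation: [0.762, 0.647, -0.005, -0.001]
wrist_force: [0.1, 0.1, -0.0]
opening: 0.0005
```

```bash
python3 - <<'E'
from plan import *
s,M=pose();p=np.array(s["ee_pos"]);y=yaw(M);print(p,y)
rows(arc(171,71,21)[1:],np.array([*pol(.065,171),.168]),81.)
r=vision.read_camera("wrist") if 0 else None
E
```

```text
[0.51931715 0.2332671  0.1634498 ] 80.69130185321593
0 [0, 6, 0, 0, np.float64(0.09)]
1 [0, 11, 1, 0, np.float64(0.17)]
2 [0, 17, 2, 0, np.float64(0.26)]
3 [0, 22, 4, 0, np.float64(0.35)]
4 [0, 27, 6, 0, np.float64(0.44)]
5 [0, 6, 0, 0, np.float64(0.09)]
6 [0, 11, 1, 0, np.float64(0.17)]
7 [0, 17, 2, 0, np.float64(0.26)]
8 [0, 22, 4, 0, np.float64(0.35)]
9 [0, 27, 6, 0, np.float64(0.44)]
10 [0, 6, 0, 0, np.float64(0.09)]
11 [0, 11, 1, 0, np.float64(0.17)]
12 [0, 17, 2, 0, np.float64(0.26)]
13 [0, 22, 4, 0, np.float64(0.35)]
14 [0, 27, 6, 0, np.float64(0.44)]
15 [0, 6, 0, 0, np.float64(0.09)]
16 [0, 11, 1, 0, np.float64(0.17)]
17 [0, 17, 2, 0, np.float64(0.26)]
18 [0, 22, 4, 0, np.float64(0.35)]
19 [0, 27, 6, 0, np.float64(0.44)]
```

Call:
{"op": "arm_command", "data": {"commands": [[0,6,0,-3,0.09],[0,11,1,-3,0.17],[0,17,2,-3,0.26],[0,22,4,-3,0.35],[0,27,6,-3,0.44]]}}

```text
t: 4.3
ee_pos: [0.533, 0.2602, 0.1741]
orientation: [0.886, 0.464, -0.001, 0.0]
wrist_force: [-5.6, -4.9, 2.6]
opening: 0.0007
```

```bash
cat > w.py <<'E'
from plan import *
def where():
    s,M=pose();p=np.array(s["ee_pos"]);d=p[:2]-C
    a=np.degrees(np.arctan2(d[1],d[0]))%360
    print("t",round(s["t"],2),"p",p.round(4),"yaw",round(yaw(M),1),"r",round(float(np.hypot(*d)),4),"ang",round(float(a),1),"F",s["wrist_force"].round(1))
    return p,yaw(M),a
if __name__=="__main__": where()
E
python3 w.py
```

```text
t 4.3 p [0.533  0.2602 0.1741] yaw 55.3 r 0.0641 ang 148.6 F [-5.6 -4.9  2.6]
```

Call:
{"op": "arm_command", "data": {"commands": [[0,6,0,3,0.09],[0,11,1,6,0.17],[0,17,2,6,0.26],[0,22,4,6,0.35],[0,27,6,6,0.44]]}}

```text
t: 4.8
ee_pos: [0.5527, 0.28, 0.1682]
orientation: [0.966, 0.259, -0.001, -0.0]
wrist_force: [-7.8, -1.3, 3.7]
opening: 0.0003
```

```bash
python3 w.py
```

```text
t 4.8 p [0.5527 0.28   0.1682] yaw 30.1 r 0.0637 ang 123.3 F [-7.8 -1.3  3.7]
```

Call:
{"op": "arm_command", "data": {"commands": [[0,6,0,0,0.09],[0,11,1,0,0.17],[0,17,2,0,0.26],[0,22,4,0,0.35],[0,27,6,0,0.44]]}}

```text
t: 5.3
ee_pos: [0.5791, 0.2897, 0.1684]
orientation: [0.999, 0.042, -0.001, -0.001]
wrist_force: [-7.5, 4.7, 1.3]
opening: 0.0005
```

```bash
python3 w.py
```

```text
t 5.3 p [0.5791 0.2897 0.1684] yaw 4.9 r 0.0635 ang 97.7 F [-7.5  4.7  1.3]
```

Call:
{"op": "arm_command", "data": {"commands": [[0,6,0,0,0.09],[0,11,1,0,0.17],[0,17,2,0,0.26],[0,20,3,0,0.31],[0,20,3,0,0.31]]}}

```text
t: 5.8
ee_pos: [0.6004, 0.2887, 0.1685]
orientation: [0.994, -0.111, -0.0, -0.001]
wrist_force: [-2.9, 4.5, -0.8]
opening: 0.0003
```

```bash
python3 - <<'E'
from w import *
p,y,a=where()
# retract, back off
b=pol(.0635,a+3)
w=[(*b,.168,y),(*b,.215,y),(*b,.262,y),(*b,.262,y)]
rows(w,p,y)
E
```

```text
t 5.8 p [0.6004 0.2887 0.1685] yaw -12.8 r 0.0632 ang 78.4 F [-2.9  4.5 -0.8]
0 [0, -3, 0, 0, np.float64(-0.0)]
1 [0, -3, 0, -47, np.float64(-0.0)]
2 [0, -3, 0, -94, np.float64(-0.0)]
3 [0, -3, 0, -94, np.float64(-0.0)]
```

Call:
{"op": "arm_command", "data": {"commands": [[0,-3,0,0,0],[0,-3,0,-45,0],[0,-3,0,-90,0],[0,-3,0,-92,0]]}}

```text
t: 6.2
ee_pos: [0.6008, 0.2896, 0.2667]
orientation: [0.994, -0.11, 0.005, -0.003]
wrist_force: [0.4, -0.1, 0.3]
opening: 0.0003
```

```bash
python3 - <<'E'
from w import *
from h import *
for c in("side","top"):
    r=vision.read_camera(c);x=r["frame"];x0=x[100:300,90:290] if c=="top" else x[50:220,170:340]
    cv2.imwrite(f"pics/{c}2.png",cv2.resize(x0,None,fx=3,fy=3,interpolation=cv2.INTER_CUBIC)[:,:,::-1])
    for b in blobs(r,red(x),.185): print(c,b, np.degrees(np.arctan2(b[2][1]-C[1],b[2][0]-C[0])))
p,y,a=where()
w=[(*pol(.065,t),.26,t-90) for t in np.linspace(a,179,16)[1:]];
rows(w,p,y)
E
```

```text
side ([199.3, 140.1], 38, [0.4853, 0.2807]) 152.2391533625767
side ([217.5, 139.9], 21, [0.5139, 0.2537]) 159.97327042185745
side ([260.9, 164.4], 59, [0.5427, 0.1452]) -118.8754433962281
side ([340.8, 337.0], 166, [0.418, -0.2153]) -110.9992895219709
side ([390.1, 350.9], 137, [0.4652, -0.2946]) -103.2215311715763
top ([157.4, 244.5], 31, [0.5217, 0.2738]) 144.5445255655581
top ([145.5, 260.4], 80, [0.4961, 0.2932]) 144.06198829889212
top ([506.9, 272.2], 167, [0.4651, -0.2959]) -103.20018928558588
top ([452.5, 297.4], 196, [0.4265, -0.2061]) -110.42394056020119
t 6.3 p [0.5985 0.2886 0.2611] yaw -12.6 r 0.0627 ang 80.1 F [-0.6 -0.2 -0.4]
0 [0, -8, -1, 1, np.float64(-0.16)]
1 [0, -15, 0, 1, np.float64(-0.28)]
2 [0, -22, 3, 1, np.float64(-0.39)]
3 [0, -29, 6, 1, np.float64(-0.51)]
4 [0, -35, 10, 1, np.float64(-0.62)]
5 [0, -7, 0, 0, np.float64(-0.12)]
6 [0, -15, 2, 0, np.float64(-0.23)]
7 [0, -22, 4, 0, np.float64(-0.35)]
8 [0, -29, 7, 0, np.float64(-0.46)]
9 [0, -35, 10, 0, np.float64(-0.58)]
10 [0, -7, 0, 0, np.float64(-0.12)]
11 [0, -15, 2, 0, np.float64(-0.23)]
12 [0, -22, 4, 0, np.float64(-0.35)]
13 [0, -29, 7, 0, np.float64(-0.46)]
14 [0, -35, 10, 0, np.float64(-0.58)]
```

View pics/side2.png

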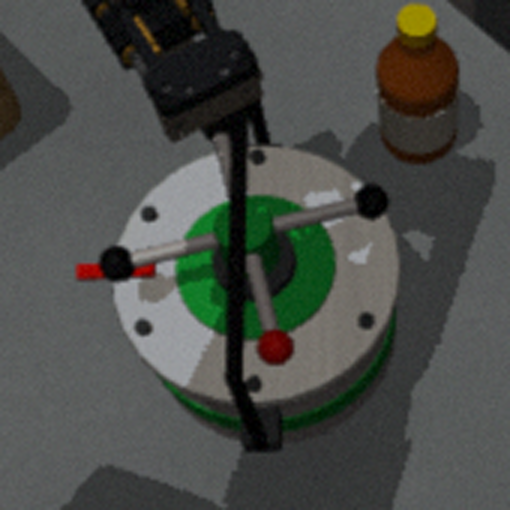

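View pics/top2.png

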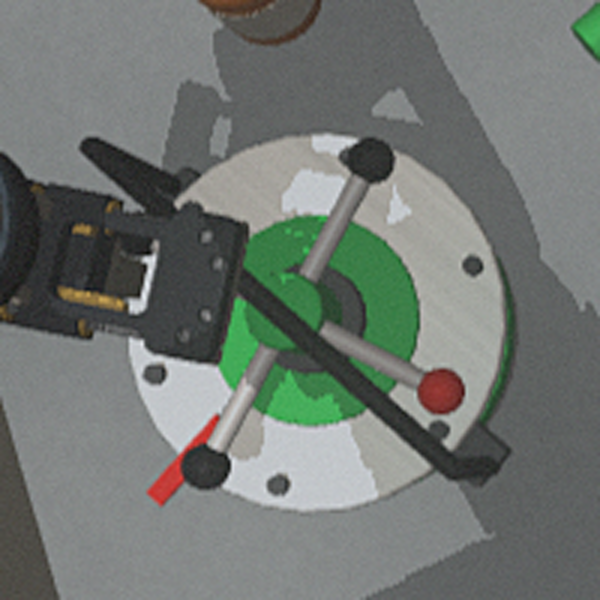

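The top view shows the red knob now at (237,230) in the full frame (about 241 deg), and a black spoke at 151 deg. That leaves about 103 deg to turn. I'll go behind that spoke.

Call:
{"op": "arm_command", "data": {"commands": [[0,-8,-1,0,-0.15],[0,-15,0,0,-0.27],[0,-22,3,0,-0.39],[0,-29,6,0,-0.51],[0,-35,10,0,-0.62]]}}

```text
t: 6.8
ee_pos: [0.56, 0.2859, 0.2566]
orientation: [0.98, 0.201, -0.001, 0.0]
wrist_force: [0.8, -0.8, 0.3]
opening: 0.0004
```

Call:
{"op": "arm_command", "data": {"commands": [[0,-7,0,0,-0.12],[0,-15,2,0,-0.23],[0,-22,4,0,-0.35],[0,-29,7,0,-0.46],[0,-35,10,0,-0.58]]}}

```text
t: 7.3
ee_pos: [0.5317, 0.2629, 0.2566]
orientation: [0.881, 0.472, -0.001, 0.0]
wrist_force: [0.2, 0.2, -0.1]
opening: 0.0002
```

Call:
{"op": "arm_command", "data": {"commands": [[0,-7,0,0,-0.12],[0,-15,2,0,-0.23],[0,-22,4,0,-0.35],[0,-29,7,0,-0.46],[0,-35,10,0,-0.58]]}}

```text
t: 7.8
ee_pos: [0.5206, 0.2282, 0.2567]
orientation: [0.709, 0.705, -0.001, -0.0]
wrist_force: [-0.0, -0.5, -0.2]
opening: 0.0004
```

```bash
python3 - <<'E'
from w import *
p,y,a=where()
b=pol(.065,178)
rows([(*b,.26,88),(*b,.26,88),(*b,.215,88),(*b,.168,88),(*b,.168,88)],p,y)
E
```

```text
t 7.8 p [0.5206 0.2282 0.2567] yaw 89.6 r 0.0671 ang 178.8 F [-0.  -0.5 -0.2]
0 [0, 1, 2, -3, np.float64(0.03)]
1 [0, 1, 2, -3, np.float64(0.03)]
2 [0, 1, 2, 42, np.float64(0.03)]
3 [0, 1, 2, 89, np.float64(0.03)]
4 [0, 1, 2, 89, np.float64(0.03)]
```

Call:
{"op": "arm_command", "data": {"commands": [[0,0,2,0,0.02],[0,0,2,45,0.02],[0,0,2,88,0.02],[0,0,2,88,0.02]]}}

```text
t: 8.2
ee_pos: [0.5198, 0.2275, 0.1643]
orientation: [0.719, 0.695, -0.005, -0.002]
wrist_force: [-1.3, -0.7, -0.1]
opening: 0.0006
```

Call:
{"op": "arm_command", "data": {"commands": [[0,6,0,0,0.09],[0,11,1,0,0.17],[0,17,2,0,0.26],[0,22,4,0,0.35],[0,27,6,0,0.44]]}}

```text
t: 8.7
ee_pos: [0.5295, 0.2548, 0.1707]
orientation: [0.854, 0.52, -0.002, 0.001]
wrist_force: [-3.5, -7.2, -0.5]
opening: 0.0005
```

Call:
{"op": "arm_command", "data": {"commands": [[0,6,0,0,0.09],[0,11,1,0,0.17],[0,17,2,0,0.26],[0,22,4,0,0.35],[0,27,6,0,0.44]]}}

```text
t: 9.2
ee_pos: [0.5464, 0.2766, 0.1706]
orientation: [0.947, 0.321, -0.002, 0.0]
wrist_force: [-6.5, -3.5, 0.7]
opening: 0.0003
```

```bash
python3 w.py
```

```text
t 9.2 p [0.5464 0.2766 0.1706] yaw 37.4 r 0.0647 ang 129.6 F [-6.5 -3.5  0.7]
```

Call:
{"op": "arm_command", "data": {"commands": [[0,6,0,1,0.09],[0,11,1,2,0.17],[0,17,2,2,0.26],[0,22,4,2,0.35],[0,27,6,2,0.44]]}}

```text
t: 9.7
ee_pos: [0.5719, 0.2895, 0.1695]
orientation: [0.994, 0.106, -0.001, -0.0]
wrist_force: [-7.5, -0.5, 4.9]
opening: 0.0005
```

Call:
{"op": "arm_command", "data": {"commands": [[0,6,0,0,0.09],[0,11,1,0,0.17],[0,17,2,0,0.26],[0,22,4,0,0.35],[0,25,5,0,0.4]]}}

```text
t: 10.2
ee_pos: [0.5979, 0.2907, 0.1696]
orientation: [0.996, -0.093, -0.001, -0.0]
wrist_force: [-6.7, 2.5, 3.5]
opening: 0.0004
```

Call:
{"op": "arm_command", "data": {"commands": [[0,-3,0,0,0],[0,-3,0,-45,0],[0,-3,0,-90,0],[0,-3,0,-92,0]]}}

```text
t: 10.6
ee_pos: [0.5987, 0.2918, 0.2678]
orientation: [0.996, -0.09, 0.005, -0.003]
wrist_force: [0.2, -0.4, 0.7]
opening: 0.0005
```

```bash
python3 - <<'E'
from w import *
from h import *
for c in("side","top"):
    r=vision.read_camera(c);x=r["frame"];x0=x[100:300,90:290] if c=="top" else x[50:220,170:340]
    cv2.imwrite(f"pics/{c}3.png",cv2.resize(x0,None,fx=3,fy=3,interpolation=cv2.INTER_CUBIC)[:,:,::-1])
    for b in blobs(r,red(x),.185): print(c,b, np.degrees(np.arctan2(b[2][1]-C[1],b[2][0]-C[0])))
p,y,a=where()
w=[(*pol(.065,t),.26,t-90) for t in np.linspace(a,180,16)[1:]];
rows(w[:10],p,y)
E
```

```text
side ([205.4, 139.4], 122, [0.4959, 0.2728]) 153.38503961994167
side ([340.8, 337.1], 165, [0.418, -0.2153]) -110.9992895219709
side ([390.1, 350.9], 136, [0.4653, -0.2947]) -103.20867225746213
top ([154.4, 255.0], 290, [0.5045, 0.2785]) 148.14342055954208
top ([506.8, 272.2], 168, [0.4651, -0.2958]) -103.20262669508308
top ([452.5, 297.5], 199, [0.4263, -0.2061]) -110.44718424039132
t 10.7 p [0.5964 0.2907 0.2623] yaw -10.3 r 0.0645 ang 82.2 F [ 0.3 -1.  -0.8]
0 [0, -7, 0, 2, np.float64(-0.16)]
1 [0, -15, 2, 2, np.float64(-0.27)]
2 [0, -22, 4, 2, np.float64(-0.39)]
3 [0, -28, 7, 2, np.float64(-0.5)]
4 [0, -35, 11, 2, np.float64(-0.61)]
5 [0, -7, 0, 0, np.float64(-0.11)]
6 [0, -15, 2, 0, np.float64(-0.23)]
7 [0, -22, 4, 0, np.float64(-0.34)]
8 [0, -29, 7, 0, np.float64(-0.46)]
9 [0, -35, 10, 0, np.float64(-0.57)]
```

View pics/side3.png

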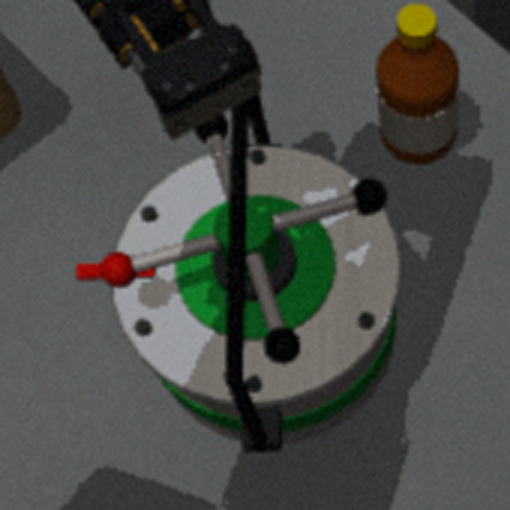

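View pics/top3.png

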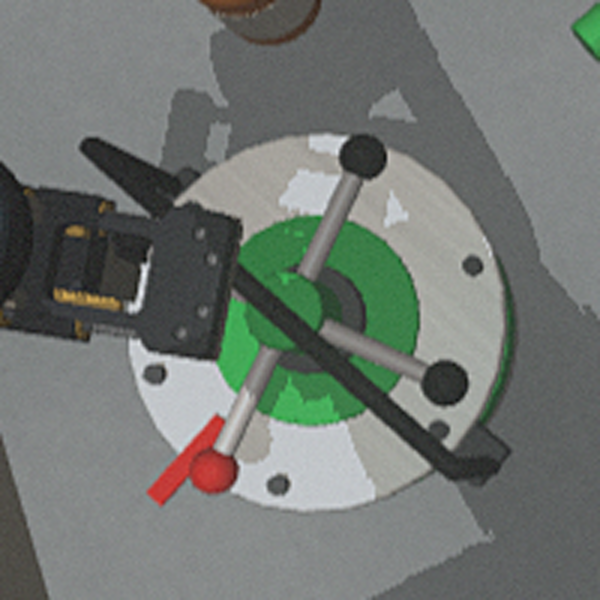

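The red knob is at about (161,257) in the full top view, roughly 153 deg. About 15 deg is left, so I'll do a third, short stroke.

Call:
{"op": "arm_command", "data": {"commands": [[0,-7,0,0,-0.15],[0,-15,2,0,-0.27],[0,-22,4,0,-0.39],[0,-28,7,0,-0.5],[0,-35,11,0,-0.61]]}}

```text
t: 11.2
ee_pos: [0.5581, 0.2853, 0.2582]
orientation: [0.977, 0.215, -0.001, 0.0]
wrist_force: [0.1, 0.5, 0.2]
opening: 0.0005
```

Call:
{"op": "arm_command", "data": {"commands": [[0,-7,0,0,-0.11],[0,-15,2,0,-0.23],[0,-22,4,0,-0.34],[0,-29,7,0,-0.46],[0,-35,10,0,-0.57]]}}

```text
t: 11.7
ee_pos: [0.5304, 0.2614, 0.2582]
orientation: [0.877, 0.481, -0.001, 0.0]
wrist_force: [0.2, -0.3, -0.2]
opening: 0.0006
```

Call:
{"op": "arm_command", "data": {"commands": [[0,-7,0,0,-0.11],[0,-15,2,0,-0.23],[0,-22,4,0,-0.34],[0,-29,7,0,-0.46],[0,-35,10,0,-0.57]]}}

```text
t: 12.2
ee_pos: [0.52, 0.2265, 0.2583]
orientation: [0.706, 0.708, -0.001, -0.0]
wrist_force: [0.4, 0.5, 0.4]
opening: 0.0004
```

```bash
python3 - <<'E'
from w import *
p,y,a=where()
b=pol(.065,181)
rows([(*b,.26,91),(*b,.26,91),(*b,.215,91),(*b,.168,91),(*b,.168,91)],p,y)
E
```

```text
t 12.2 p [0.52   0.2265 0.2583] yaw 90.2 r 0.0677 ang 180.3 F [0.4 0.5 0.4]
0 [0, -1, 3, -2, np.float64(-0.01)]
1 [0, -1, 3, -2, np.float64(-0.01)]
2 [0, -1, 3, 43, np.float64(-0.01)]
3 [0, -1, 3, 90, np.float64(-0.01)]
4 [0, -1, 3, 90, np.float64(-0.01)]
```

Call:
{"op": "arm_command", "data": {"commands": [[0,0,3,0,0],[0,0,3,45,0],[0,0,3,88,0],[0,0,3,88,0],[0,0,3,88,0]]}}

```text
t: 12.7
ee_pos: [0.5237, 0.2272, 0.1714]
orientation: [0.708, 0.706, -0.001, -0.0]
wrist_force: [0.6, 0.4, 0.5]
opening: 0.0004
```

Call:
{"op": "arm_command", "data": {"commands": [[0,6,0,0,0.09],[0,11,1,0,0.17],[0,16,2,0,0.25],[0,19,3,0,0.3],[0,19,3,0,0.3]]}}

```text
t: 13.2
ee_pos: [0.5277, 0.2459, 0.1739]
orientation: [0.806, 0.592, 0.0, 0.001]
wrist_force: [-1.9, -3.8, -1.2]
opening: 0.0004
```

```bash
python3 w.py
```

```text
t 13.2 p [0.5277 0.2459 0.1739] yaw 72.6 r 0.063 ang 162.3 F [-1.9 -3.8 -1.2]
```

Now small steps up to the stop, watching force.

Call:
{"op": "arm_command", "data": {"commands": [[0,2,0,2,0.03],[0,4,0,4,0.06],[0,6,0,4,0.09],[0,6,0,4,0.09]]}}

```text
t: 13.6
ee_pos: [0.5296, 0.2518, 0.1704]
orientation: [0.832, 0.555, 0.001, 0.001]
wrist_force: [-2.6, -5.0, 2.6]
opening: 0.0007
```

Call:
{"op": "arm_command", "data": {"commands": [[0,2,0,0,0.03],[0,4,0,0,0.06],[0,4,0,0,0.06]]}}

```text
t: 13.9
ee_pos: [0.5308, 0.2547, 0.1703]
orientation: [0.848, 0.53, -0.0, 0.001]
wrist_force: [-3.6, -8.8, 4.1]
opening: 0.0004
```

```bash
python3 w.py
```

```text
t 13.9 p [0.5308 0.2547 0.1703] yaw 64.0 r 0.0634 ang 153.8 F [-3.6 -8.8  4.1]
```

Call:
{"op": "arm_command", "data": {"commands": [[0,2,0,0,0.02],[0,3,0,0,0.04],[0,3,0,0,0.04]]}}

```text
t: 14.2
ee_pos: [0.5309, 0.2557, 0.1703]
orientation: [0.858, 0.513, -0.002, 0.002]
wrist_force: [-8.6, -15.0, 9.9]
opening: 0.0002
```

```bash
python3 w.py; python3 - <<'E'
from h import *
r=vision.read_camera("side");x=r["frame"][50:220,170:340]
cv2.imwrite("pics/side4.png",cv2.resize(x,None,fx=3,fy=3,interpolation=cv2.INTER_CUBIC)[:,:,::-1])
E
```

```text
t 14.2 p [0.5309 0.2557 0.1703] yaw 61.8 r 0.0637 ang 153.1 F [ -8.6 -15.    9.9]
```

View pics/side4.png

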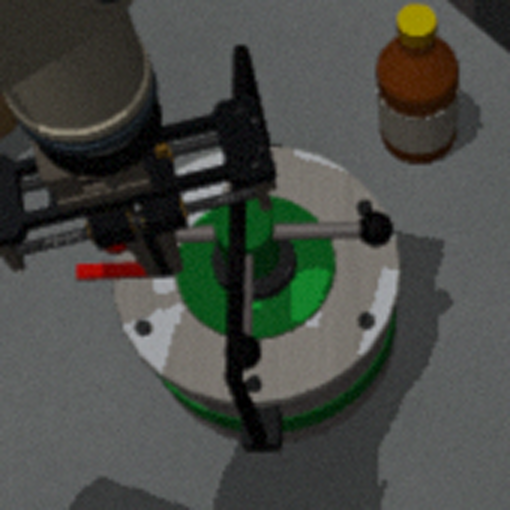

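Force jumped to about 20 N with almost no motion, and one spoke pair now lies along the bail, so the star is at its stop. I'll back off and lift.

Call:
{"op": "arm_command", "data": {"commands": [[0,-5,0,0,0],[0,-8,0,0,0],[0,-8,0,-40,0],[0,-8,0,-85,0],[0,-8,0,-130,0]]}}

```text
t: 14.75
ee_pos: [0.5281, 0.2516, 0.3006]
orientation: [0.858, 0.514, 0.001, -0.0]
wrist_force: [1.0, 0.9, -0.7]
opening: 0.0007
```

```bash
python3 w.py
```

```text
t 14.75 p [0.5281 0.2516 0.3006] yaw 61.8 r 0.0645 ang 157.4 F [ 1.   0.9 -0.7]
```

Call:
{"op": "arm_command", "data": {"commands": [[0,-40,0,0,0],[0,-80,0,0,0],[0,-120,0,0,0],[0,-160,0,0,0],[0,-160,0,0,0]]}}

```text
t: 15.25
ee_pos: [0.451, 0.1077, 0.2993]
orientation: [0.858, 0.513, 0.001, 0.001]
wrist_force: [-0.9, 0.7, -0.6]
opening: 0.0005
```

```bash
python3 w.py; python3 - <<'E'
from plan import C
from h import *
for c in("side","top"):
    r=vision.read_camera(c);x=r["frame"];x0=x[100:300,90:290] if c=="top" else x[50:220,170:340]
    cv2.imwrite(f"pics/{c}5.png",cv2.resize(x0,None,fx=3,fy=3,interpolation=cv2.INTER_CUBIC)[:,:,::-1])
    for b in blobs(r,red(x),.185): print(c,b, np.degrees(np.arctan2(b[2][1]-C[1],b[2][0]-C[0])))
E
```

```text
t 15.25 p [0.451  0.1077 0.2993] yaw 61.7 r 0.1813 ang 221.1 F [-0.9  0.7 -0.6]
side ([340.8, 337.1], 167, [0.418, -0.2153]) -110.9992895219709
side ([390.0, 350.8], 138, [0.4652, -0.2945]) -103.22397832555629
top ([144.8, 247.7], 99, [0.5169, 0.2945]) 136.28221851499256
top ([149.7, 257.0], 125, [0.5015, 0.2864]) 145.3394244847933
top ([506.9, 272.2], 168, [0.465, -0.2959]) -103.2105787531517
top ([452.5, 297.7], 197, [0.4259, -0.2061]) -110.49365050892274
```

View pics/side5.png

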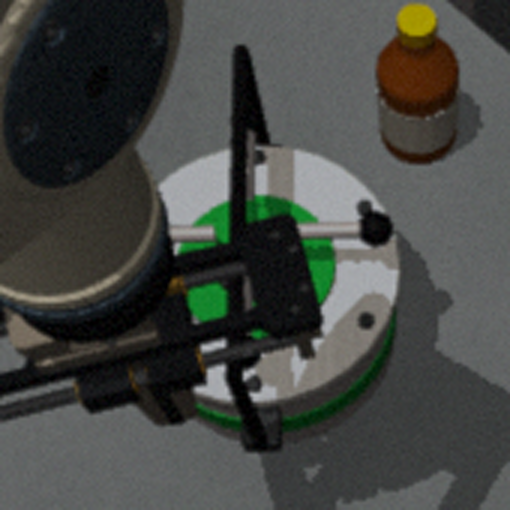

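View pics/top5.png

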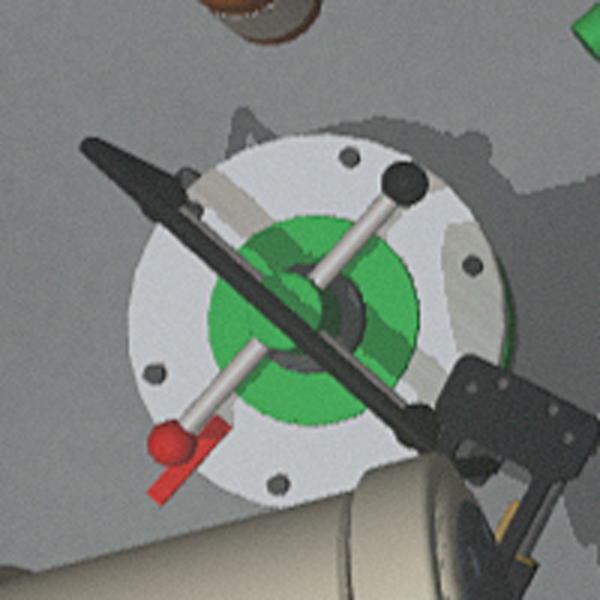

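The red knob is at about (145,248), 136.3 deg, against the front at about 137.5 deg, so it is home. Blue's red knob is unchanged at (506.9,272.2), and the tool is clear.

```bash
python3 -c "
from rig import workorder;print(workorder.close_job())"
```

```text
the job is handed in; nothing more can be done
None
```

The green star handle is turned clockwise to its stop, with the red-knobbed spoke over the red mark, and the job is handed in. I pushed it round with the closed fingers in three strokes, all in the pot's front half, lifting each time to go behind the next spoke.

- **Stop reached:** on the last push the wrist force rose to about 20 N with almost no further motion.
- **Green star:** after I backed off, the top camera put the red knob at 136.3° against the pot's front at about 137.5°. That is well within the 11° allowed. The side camera could not confirm it, because the arm blocked its view of the red knob.
- **Blue star:** its red knob moved less than 1 mm in both cameras.
- **Arm:** it ended clear of everything, fingertips about 0.30 m above the bench, with wrist force near zero. The job took about 15.4 s of the 48 s.

The hand-in gave no verdict, so I have no confirmation beyond these checks.

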